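# Feel the pin gap of a dental articulator with a taper gauge and lock it

## Task

Pick up the tapered feeler gauge and slide it, thin end first, flat and straight along the articulator's metal table under the sprung pin until you feel a light drag, nipped between pin and table; do not force it, the pin must not be pushed up. Leave the gauge nipped there, then push the red lock lever fully over, and leave everything else on the bench alone.

Things in the scene. Friction and masses are not known exactly. Their poses are not given: they have to be found in the camera images.
- gauge_grip (a point): (All sizes in mm.) Centre of the blue handle (60 long x 14 wide x 36 high) of the loose tapered feeler gauge (about 90 g), 18 above its flat underside; it starts lying flat on the bench. x points along the gauge to its thin end, z up. In front of the handle is a steel blade, 20 wide, with dark cross lines; handle and blade share one flat underside, so the gauge slides flat.
- gauge_tip (a point): The thin end of the gauge's blade, on its underside, 155 ahead (+x) of the handle's centre. The blade is 3 thick here and thickens by 1.0 per 10 towards the handle, over 125 of length; same axes as gauge_grip.
- gauge: The whole gauge, 185 long; origin under the handle's centre, x to the thin end, z up.
- gap (a point): (mm) Point on the articulator's flat metal table right under the upright steel pin, 8 above the bench, z up. x is the direction in which the gauge slides in, y across. The pin's foot is a rounded bar of 6 radius, 32 wide, lying across. The free height from table to foot was set by hand, anything from 4.6 to 9.6,: find it by feel. The gauge slides freely with 0 to 6 N, by how hard it is held down.
- articulator: (mm) The fixed articulator (aluminium base, two posts, pink and white tooth casts); origin on the bench under the gap, axes as gap. Its table is 80 wide, flat from 200 before the gap (-x), open above, to 80 behind it, where the lower cast stands. Drag climbs within about 4 of travel once the gauge meets the pin's foot; nipped so, the gauge stays when let go.
- lock (a joint): Angle of the red lock lever, rad: 0 as it starts, leaning back to the articulator's -x; 1.0, its stop, fully over to +x. It turns about a level axis along y, 65 mm below the lever's tip along the lever, 30 mm above the bench, 45 mm beyond the gap and 115 mm to its +y. Moves easily (about 1 N at the tip), stays where it is left.
- lock_tip (a point): Centre of the round red ball, 26 mm across, at the lever's tip; at first about 87 mm above the bench, 14 mm beyond the gap along x and 115 mm to its +y. The steel stem below is 10 mm thick. It swings about 62 mm towards the articulator's +x, free on all sides above its low grey block.
- cast: Loose yellow plaster tooth cast, about 50 x 75 x 32, a bystander; origin under its centre.
- handpiece: Loose blue grinding handpiece, 130 long, 22 thick, a bystander; origin under its middle.
- jar: Loose small white jar with red cap, 44 across, 50 high, a bystander; origin under its centre.
- beam_end (a point): (mm) Top of the articulator's upper arm above the gap, 112 above the bench; the arm is 28 wide, 12 thick, starts 13 before this point and runs to +x; the pin hangs here in a dark holder 24 wide and sticks out above to about 170. The pin is sprung down: about 11 N upward lifts it off its stop (the gauge then drags 10 to 17 N), 2.5 N more per mm. Drag 4 to 8 N above free sliding is a good nip.
Mind the look-alikes: they are no part of the job. Of the things shaped like the gauge, the bare steel one is meant.

How it is judged:
By the outcome, as a careful person would: the job done as asked, in the order asked, and still so for the second after the job is handed in, with the robot touching nothing.
It also fails if it takes over 64 s, if anything falls off the work surface, if the arm or the gripper's body presses on something with over 40 N, if the wrist force passes 120 N, or if a joint passes its speed limit or range.

## Robot

A 6-joint arm with a two-finger parallel gripper is mounted at the origin on the work surface. World frame = base frame: x ahead of the robot, y to its left, z up, the work surface at z = 0. Lengths are in mm, angles in rad, forces in N, time in s.
With the tool pointing down it reaches from about 250 to 725 mm from the base axis. Payload 4 kg.
Tool frame: the origin (TCP) lies on the centre line of the jaws, within the pads' length; the fingertips stand 14 mm ahead of it and the grasp point (between the pads) lies 5 mm behind it; z points along the fingers, y is the line along which they close (so a half turn about z gives the same grasp; the last joint's range is limited). The gripper opens to 85 mm and grips with 20 to 120 N. Pads are 22 mm wide; open, the fingers measure 114 mm over their backs; the gripper's body (76 mm by 85 mm) begins 54 mm behind the grasp point. The pads swing forward as they close: fully open they stand 13 mm farther back than shut.
Start: joints at [-1.246, 0.241, 0.005, 1.335, 0, 1.571], TCP at [159.558, -473.857, 245.306] pointing down, gripper open.
Joint ranges: [-2.72, 2.72], [-1.05, 1.87], [-1.09, 1.28], [-1.99, 2.15], [-1.42, 1.44], [-3.14, 3.14]. Speed limits (rad/s): [2.79, 2.79, 3.14, 3.14, 3.14, 3.14].

## Interface

Orientations are given as a 3x3 rotation matrix whose columns are the frame's x, y, z axes.
In Python, from rig import * gives the robot as it stands.
- The arm moves only by the tool drive_tool, never from a script. Its argument "deltas" is a list of rows, each a list of 6 numbers: the shift along the tool's x, y, z in m, then the turn, a rotation vector about the tool's x, y, z in degrees. In form: [[x, y, z, rx, ry, rz], ...]. A call has 1 to 10 rows; each row shifts and turns the commanded pose from where the row before left it, along the tool's axes as they then stand; what a row does not reach is not made up. A row lasts 1/12 s, in which the tool goes at most 41.7 mm and 7.16 degrees, less where a joint would pass 70% of its speed; a pose out of reach is approached as far as the arm can. A call with a gripper value outside its range is refused whole. "grip" is the closure in counts, from 0 (fully open) to 255 (shut), set as the call begins (left out, the last holds). The fingers move at their own pace and stop on an object; "squeeze" is the grip in N (left out, the last holds). Time passes only in rows, so rows that do not move let the fingers close. It gives the time, the measured TCP pose, the force, the opening and the grip force at its end, in the units of the state.
- observe(): the state, without advancing time (a new reading comes with each control period).
- grab_frame(name): name is "scene" or "top" or "wrist"; returns (picture, depth): 480x640x3 uint8, red, green, blue; 480x640 float32, mm along the optical axis (not along the pixel's ray), 0 where there is no reading.
- camera_params(name): a dict with "K" (3x3 intrinsics, pixels), "dist" ([k1, k2, p1, p2, k3] as OpenCV has them; the pictures are not rectified), "extrinsics" (4x4, takes a point from camera to world coordinates). Camera axes: x right, y up, looking along -z (the intrinsics and any distortion apply to the point x, -y, -z); pixel columns grow to the right and rows downward; lengths in mm; the calibration is good to about 2 mm. A picture is of the moment at which its call begins: read the wrist's pose just before it. camera_params takes no time and is no camera call; for the wrist camera it gives the pose at the moment of the call.
- sign_off(): hands the job in; it is judged then, once.
The state is a dict: "time_s": time; "q": joint angles; "qvel": joint speeds; "joint_torque": joint torques, N m; "ee_pos": TCP position; "orientation": TCP orientation; "ft_force": force on the tool from outside, world axes, zero at the start; "wrist_torque": the same for the moment, N m; "grip_width": finger opening in mm; "gripper_force": force on a finger pad.
Only numpy, scipy, OpenCV 4.12 (cv2) and the standard library are available. Lean on these libraries where they do the work, as an engineer would, in place of code of your own. Each camera call takes 0.05 s, during which the arm holds its last target. There are 200 camera calls.

## Working session

There is one attempt and no reset: what is moved stays moved. The work goes in short steps, Python scripts to look and compute and a tool call to move; the robot and the scene stay as the last step left them, time stands still between calls to the robot, and variables do not carry over. Pictures are saved under pics/ and viewed, at most 10 in all, crops included, and the job is handed in when it is done.

Besides the shell and the picture viewer there is one more tool, called by a JSON object that holds its "api" and its "payload", one argument or row to a line. drive_tool: Moves the arm, as the interface text tells. Its arguments: {"type":"object","properties":{"deltas":{"type":"array"},"grip":{"type":"number"},"squeeze":{"type":"number"}},"required":["deltas"]}

```bash
mkdir -p pics; cat > h.py <<'E'
from rig import *
import numpy as np, cv2
def snap(n):
    p=camera_params(n); im,d=grab_frame(n); np.savez(f'{n}.npz',im=im,d=d,K=p['K'],dist=p['dist'],E=p['extrinsics']); return im,d
def cloud(n):
    z=np.load(f'{n}.npz'); d=z['d']; h,w=d.shape
    u,v=np.meshgrid(np.arange(w),np.arange(h))
    q=cv2.undistortPoints(np.stack([u,v],-1).reshape(-1,1,2).astype(np.float64),np.array(z['K'],float),np.array(z['dist'],float)).reshape(h,w,2)
    P=np.stack([q[...,0]*d,-q[...,1]*d,-d,np.ones_like(d)],-1)@np.array(z['E'],float).T
    return z['im'],P[...,:3],d
def save(im,n): cv2.imwrite(f'pics/{n}.png',cv2.cvtColor(im,cv2.COLOR_RGB2BGR))
E
python3 - <<'E'
from h import *
for n in('top','scene'):
    im,d=snap(n); save(im,n+'1')
print(observe())
E
```

```text
{'time_s': 0.1, 'q': array([-1.24600071e+00,  2.41357462e-01,  3.83900193e-03,  1.33519650e+00,
        2.20037209e-05,  1.57078038e+00]), 'qvel': array([-0.00139588, -0.00057141,  0.002352  , -0.00030757, -0.00197907,
       -0.00031255]), 'joint_torque': array([-3.02875753e-05, -3.73138082e+01,  2.53009558e+01,  1.09024698e-02,
       -3.11568499e-05, -8.86393678e-07]), 'ee_pos': array([ 159.3888917 , -473.33714601,  244.48443956]), 'orientation': array([[ 9.47710894e-01,  3.19129617e-01, -5.91412064e-04],
       [ 3.19130164e-01, -9.47709136e-01,  1.82534261e-03],
       [ 2.20342708e-05, -1.91863450e-03, -9.99998159e-01]]), 'ft_force': array([ 0.02110304, -0.16950556, -1.14319268]), 'wrist_torque': array([-0.02021627, -0.02698155,  0.02028442]), 'gripper_force': 0.0, 'grip_width': 85.6982835168908}
```

View pics/top1.png

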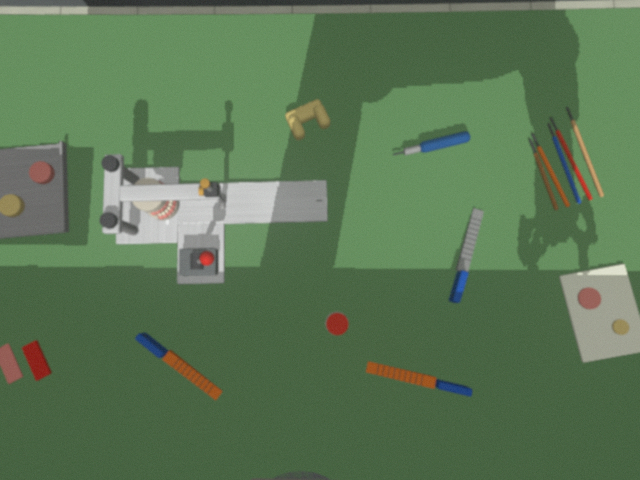

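View pics/scene1.png

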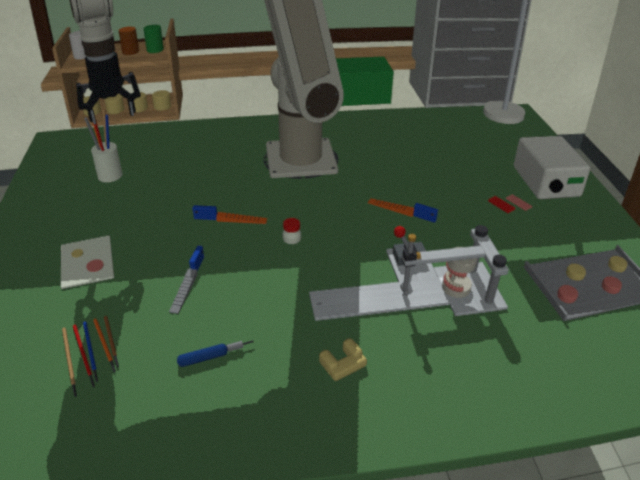

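The top view shows three gauge-shaped things. The bare steel one has its handle at (457,287) and its thin end at (477,212). The two orange ones are at (180,365) and (418,378). The articulator's table runs from (327,200) to the pin at about (208,190), and the red lever ball is at (206,259). Steel is the one I want, so next I'll measure it and check a close crop.

```bash
python3 - <<'E'
from h import *
im,P,d=cloud('top')
crop=cv2.resize(im[195:310,430:510],None,fx=5,fy=5,interpolation=cv2.INTER_CUBIC)
crop2=cv2.resize(im[150:290,95:335],None,fx=3,fy=3,interpolation=cv2.INTER_CUBIC)
save(crop,'gcrop')
hsv=cv2.cvtColor(im,cv2.COLOR_RGB2HSV)
def fit(m,name):
    pts=P[m]; xy=pts[:,:2].astype(np.float32); r=cv2.minAreaRect(xy); print(name,m.sum(),r,'z',np.percentile(pts[:,2],[5,50,95]).round(1)); return pts
roi=np.zeros(d.shape,bool); roi[200:310,440:490]=1
bl=roi&(hsv[...,0]>100)&(hsv[...,0]<130)&(hsv[...,1]>150)
fit(bl&(P[...,2]>28),'handle')
st=roi&(hsv[...,1]<70)
fit(st,'blade')
roi=np.zeros(d.shape,bool); roi[170:235,215:335]=1
t=roi&(hsv[...,1]<70)&(abs(P[...,2]-8)<5); fit(t,'table')
for u in (225,250,280,320): 
    c=np.where(t[:,u])[0]; print(u,P[c[0],u].round(1),P[c[-1],u].round(1))
roi=np.zeros(d.shape,bool); roi[170:220,120:240]=1
fit(roi&(abs(P[...,2]-112)<6),'beam'); fit(roi&(P[...,2]>140),'pin top')
b=roi&(P[...,2]>150); print(P[b].mean(0) if b.any() else 0)
roi=np.zeros(d.shape,bool); roi[245:275,195:220]=1
red=roi&((hsv[...,0]<8)|(hsv[...,0]>172))&(hsv[...,1]>150); p=fit(red,'ball'); print(p.mean(0))
bench=P[400:460,100:500,2]; print('bench',np.median(bench))
fit(np.where(np.arange(640)[None,:]<1e9,True,True)&(P[...,2]>15)&(np.indices(d.shape)[0]<150)&(np.indices(d.shape)[0]>90)&(np.indices(d.shape)[1]>280)&(np.indices(d.shape)[1]<335),'cast')
E
```

```text
handle 238 ((416.258544921875, -174.28466796875), (50.3330192565918, 268.469482421875), 15.237079620361328) z [31.1 36.1 38.8]
blade 887 ((456.088623046875, -219.40611267089844), (118.14627075195312, 357.468017578125), 33.953853607177734) z [-0.4  8.5 16. ]
table 4501 ((606.192626953125, 63.766815185546875), (119.46532440185547, 220.34698486328125), 2.2227022647857666) z [ 5.7  8.5 11.2]
225 [643.1 154.6   9.8] [545.2 152.3   5.2]
250 [643.9 106.    7.5] [565.1 104.3   5.4]
280 [645.2  47.   11. ] [566.8  45.8   9. ]
320 [648.2 -30.6   7.9] [569.  -31.2   9.4]
beam 1441 ((600.494873046875, 230.82550048828125), (86.76546478271484, 174.56466674804688), 2.4133989810943604) z [108.6 112.4 115.3]
pin top 127 ((505.0198974609375, 64.52182006835938), (285.8692626953125, 15.982341766357422), 42.62592315673828) z [145.8 166.9 947.4]
[560.73832928 113.58359706 334.57212175]
ball 130 ((452.9031982421875, 67.25559997558594), (230.35983276367188, 21.411949157714844), 70.98916625976562) z [ 92.6  97.8 101. ]
[486.29908748 163.53055895 103.96369385]
bench 0.1946993358019995
cast 914 ((609.5949096679688, -37.937774658203125), (400.1913757324219, 82.79736328125), 11.750057220458984) z [19.2 26.4 34.8]
```

View pics/gcrop.png

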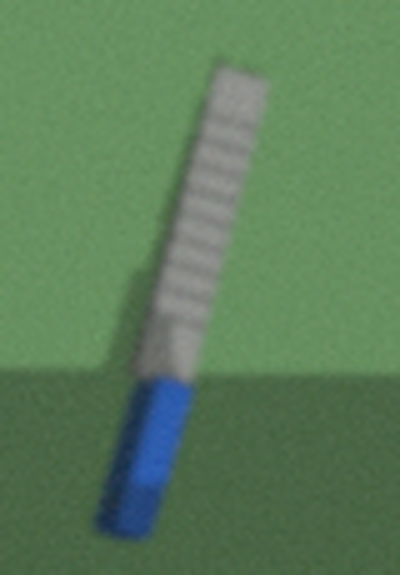

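The crop confirms the bare steel blade with cross lines, thin end at crop (242,70), and the blue handle from (165,380) to (125,535). The first fits have depth outliers, so I'll refit robustly.

```bash
python3 - <<'E'
from h import *
im,P,d=cloud('top')
hsv=cv2.cvtColor(im,cv2.COLOR_RGB2HSV)
I,J=np.indices(d.shape)
def roi(a,b,c,e): return (I>=a)&(I<b)&(J>=c)&(J<e)&(d>0)
def fit(m,name):
    m=cv2.morphologyEx(m.astype(np.uint8),cv2.MORPH_OPEN,np.ones((2,2)))>0
    p=P[m]; med=np.median(p[:,:2],0); k=np.linalg.norm(p[:,:2]-med,axis=1)<130; p=p[k]
    r=cv2.minAreaRect(p[:,:2].astype(np.float32)); print(name,len(p),np.round(r[0],1),np.round(r[1],1),round(r[2],2),'med',np.median(p,0).round(1)); return p
R=roi(200,310,440,490)
bl=R&(hsv[...,0]>100)&(hsv[...,0]<130)&(hsv[...,1]>150)
fit(bl&(abs(P[...,2]-36)<4),'handle top')
st=R&(hsv[...,1]<70)&(P[...,2]<25)&(P[...,2]>1)
p=fit(st,'blade'); l=cv2.fitLine(p[:,:2].astype(np.float32),cv2.DIST_HUBER,0,.01,.01).ravel(); print(l,np.degrees(np.arctan2(l[1],l[0])))
far=p[np.argsort(p[:,0])]; print('tip',np.median(far[-25:],0))
# table edges, line fits
t=(roi(170,235,228,335))&(hsv[...,1]<70)&(abs(P[...,2]-8)<5)
A=[];B=[]
for u in range(232,322): 
    c=np.where(t[:,u])[0]; A.append(P[c[0],u,:2]);B.append(P[c[-1],u,:2])
for e in (A,B):
    l=cv2.fitLine(np.array(e,np.float32),cv2.DIST_HUBER,0,.01,.01).ravel(); s=np.sign(l[1]); print('edge deg from +y',np.degrees(np.arctan2(-s*l[0],s*l[1])),'x at y=50',l[2]+l[0]/l[1]*(50-l[3]))
e=[]
for v in range(185,218):
    c=np.where(t[v])[0]; e.append(P[v,c[-1],:2])
print('table end',np.median(e,0))
fit(roi(170,220,125,200)&(abs(P[...,2]-112)<4),'beam')
b=roi(170,220,190,230)&(abs(P[...,2]-168)<8); fit(b,'pin')
b=roi(170,220,190,230)&(abs(P[...,2]-112)<5); q=P[b]; print('beam end y',np.sort(q[:,1])[:10].round(1))
red=roi(240,280,190,225)&((hsv[...,0]<8)|(hsv[...,0]>172))&(hsv[...,1]>150)&(abs(P[...,2]-92)<14); p=fit(red,'ball')
# sphere fit r=13
from scipy.optimize import least_squares
s=least_squares(lambda c:np.linalg.norm(p-c,axis=1)-13,[p[:,0].mean(),p[:,1].mean(),87],loss='soft_l1'); print('sphere',s.x)
for n,r in(('cast',(90,150,280,335)),('jar',(305,345,318,355))):
    p=P[roi(*r)&(P[...,2]>15)&(P[...,2]<70)]; print(n,p.min(0).round(),p.max(0).round())
E
```

```text
handle top 214 [ 443.8 -292.3] [22.8 58.7] 73.65 med [ 445.3 -287.5   36.3]
blade 768 [ 531.7 -317.3] [ 26.8 129. ] 72.53 med [ 532.2 -316.3    9.2]
[ 9.4595736e-01 -3.2429099e-01  5.3311432e+02 -3.1599081e+02] -18.922623
tip [ 591.23474389 -332.19118892    4.46634588]
edge deg from +y 1.9720505 x at y=50 646.0368
edge deg from +y 1.85953 x at y=50 567.0303
table end [609.21299044 -42.51773509]
beam 1164 [600.8 261.2] [ 28.1 172.2] 0.87 med [600.  241.5 112.4]
pin 89 [620.9 171.5] [61.8 16.6] 42.47 med [602.8 154.3 166.1]
beam end y [143.5 143.8 143.9 144.  144.  144.1 144.1 144.2 144.2 144.3]
ball 127 [485.2 164.1] [18.4 21.4] 1.74 med [485.5 163.7  97.6]
sphere [488.32426658 166.90345404  87.52779418]
cast [731. -47.  15.] [810.  39.  37.]
jar [355. -84.  16.] [397. -42.  54.]
```

Measured positions:

| Item | Position |
|---|---|
| Gauge grip | (444.5, −287), yaw −18.9° |
| Gap | about (603, 157), slide direction yaw 91.9° |
| Lever ball | (488, 167, 87.5) |

Now turning the tool and moving over the handle.

{"api": "drive_tool", "payload": {
  "deltas": [
    [0,0,0.016,0,0,6.25],
    [0,0,0.016,0,0,6.25],
    [0,0,0.016,0,0,6.25],
    [0,0,0.016,0,0,6.25],
    [0,0,0.016,0,0,6.25],
    [0,0,0.016,0,0,6.25]
  ],
  "grip": 120,
  "squeeze": 40
}}

```text
time_s: 0.6
ee_pos: [159.4, -473.4, 148.1]
orientation: [[0.944, -0.329, -0.0], [-0.329, -0.944, 0.001], [-0.001, -0.001, -1.0]]
ft_force: [0.5, 1.3, 0.3]
grip_width: 45.3
gripper_force: 0.0
```

{"api": "drive_tool", "payload": {
  "deltas": [
    [0.021,-0.027,0,0,0,0],
    [0.021,-0.027,0,0,0,0],
    [0.021,-0.027,0,0,0,0],
    [0.021,-0.027,0,0,0,0],
    [0.021,-0.027,0,0,0,0],
    [0.021,-0.027,0,0,0,0],
    [0.021,-0.027,0,0,0,0],
    [0.021,-0.027,0,0,0,0],
    [0.021,-0.027,0,0,0,0],
    [0.021,-0.027,0,0,0,0]
  ]
}}

```text
time_s: 1.43
ee_pos: [446.6, -285.0, 148.9]
orientation: [[0.946, -0.324, -0.001], [-0.324, -0.946, 0.0], [-0.001, -0.0, -1.0]]
ft_force: [-1.2, 0.2, 0.7]
grip_width: 45.4
gripper_force: 0.0
```

{"api": "drive_tool", "payload": {
  "deltas": [
    [0,0,0,0,0,0],
    [0,0,0,0,0,0]
  ]
}}

```text
time_s: 1.6
ee_pos: [446.7, -285.0, 148.6]
orientation: [[0.947, -0.32, -0.001], [-0.32, -0.947, 0.0], [-0.001, -0.0, -1.0]]
ft_force: [0.2, -0.1, -0.8]
grip_width: 45.2
gripper_force: 0.0
```

```bash
python3 - <<'E'
from h import *
o=observe();print(o['time_s'],o['q'].round(3),o['ee_pos'],o['orientation'].round(3),o['ft_force'],o['grip_width'])
im,d=snap('wrist'); save(im,'w1')
im,P,d=cloud('wrist'); hsv=cv2.cvtColor(im,cv2.COLOR_RGB2HSV)
g=np.linalg.norm(P[...,:2]-o['ee_pos'][:2],axis=-1)<260
bl=g&(hsv[...,0]>100)&(hsv[...,0]<130)&(hsv[...,1]>130)&(abs(P[...,2]-36)<4)
bl=cv2.morphologyEx(bl.astype(np.uint8),cv2.MORPH_OPEN,np.ones((3,3)))>0
p=P[bl];print(len(p)); 
if len(p)>20:
  r=cv2.minAreaRect(p[:,:2].astype(np.float32));print(r,np.median(p,0))
E
```

```text
1.6 [-0.568  0.361 -0.088  1.123 -0.     2.9  ] [ 446.68448386 -285.00033155  148.64305848] [[ 0.947 -0.32  -0.001]
 [-0.32  -0.947  0.   ]
 [-0.001 -0.    -1.   ]] [ 0.16947414 -0.13246222 -0.8072241 ] 45.165007996639225
1378
((444.4172058105469, -286.363037109375), (13.418632507324219, 58.77348709106445), 71.93163299560547) [ 446.55768309 -287.10256106   36.58111792]
```

View pics/w1.png

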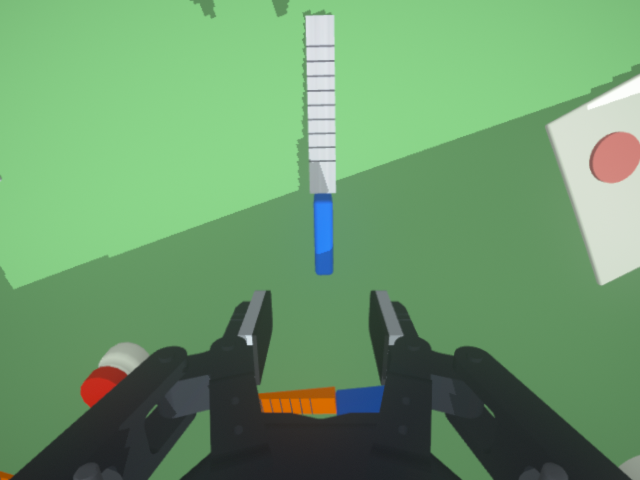

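The wrist view shows the steel gauge dead ahead, with its blue handle at (323,233), between the open jaws' lines. I'll make a small correction and descend.

{"api": "drive_tool", "payload": {
  "deltas": [
    [-0.002,0.002,0.02,0,0,-0.6],
    [0,0,0.025,0,0,0],
    [0,0,0.025,0,0,0],
    [0,0,0.025,0,0,0],
    [0,0,0.02,0,0,0],
    [0,0,0.01,0,0,0],
    [0,0,0.004,0,0,0],
    [0,0,0,0,0,0]
  ]
}}

```text
time_s: 2.32
ee_pos: [441.9, -287.9, 19.7]
orientation: [[0.949, -0.315, -0.002], [-0.315, -0.949, 0.001], [-0.002, -0.0, -1.0]]
ft_force: [0.4, 0.2, 0.0]
grip_width: 45.4
gripper_force: 0.0
```

{"api": "drive_tool", "payload": {
  "deltas": [
    [0,0,0,0,0,0],
    [0,0,0,0,0,0],
    [0,0,0,0,0,0],
    [0,0,0,0,0,0],
    [0,0,0,0,0,0],
    [0,0,0,0,0,0]
  ],
  "grip": 255,
  "squeeze": 60
}}

```text
time_s: 2.82
ee_pos: [444.3, -288.3, 21.9]
orientation: [[0.95, -0.314, 0.003], [-0.314, -0.95, -0.002], [0.003, 0.001, -1.0]]
ft_force: [-0.4, 0.2, 6.8]
grip_width: 13.0
gripper_force: 59.3
```

```bash
python3 - <<'E'
from h import *
o=observe();print(o['time_s'],o['ee_pos'],o['orientation'].round(4),o['ft_force'],o['grip_width'],o['gripper_force'])
E
```

```text
2.8167 [ 444.3216437  -288.33020248   21.93254104] [[ 9.495e-01 -3.137e-01  2.800e-03]
 [-3.137e-01 -9.495e-01 -1.900e-03]
 [ 3.200e-03  9.000e-04 -1.000e+00]] [-0.39278202  0.2222515   6.81196456] 13.032061969495881 59.27390098571777
```

{"api": "drive_tool", "payload": {
  "deltas": [
    [0,0,-0.01,0,0,0],
    [0,0,-0.015,0,0,0],
    [0,0,-0.02,0,0,0],
    [0,0,-0.02,0,0,0],
    [0,0,-0.015,0,0,-3],
    [0,0,0,0,0,-6.3],
    [0,0,0,0,0,-6.3],
    [0,0,0,0,0,-6.3],
    [0,0,0,0,0,-6.3],
    [0,0,0,0,0,-6.3]
  ]
}}

```text
time_s: 3.65
ee_pos: [442.9, -287.4, 100.9]
orientation: [[0.959, 0.285, -0.0], [0.285, -0.959, -0.0], [-0.0, -0.0, -1.0]]
ft_force: [0.4, -0.6, -0.9]
grip_width: 13.1
gripper_force: 58.4
```

{"api": "drive_tool", "payload": {
  "deltas": [
    [0,0,0,0,0,-6.3],
    [0,0,0,0,0,-6.3],
    [0,0,0,0,0,-6.3],
    [0,0,0,0,0,-6.3],
    [0,0,0,0,0,-6.3],
    [0,0,0,0,0,-6.3],
    [0,0,0,0,0,-6.3],
    [0,0,0,0,0,-6.3],
    [0,0,0,0,0,-6.3],
    [0,0,0,0,0,-6.3]
  ]
}}

```text
time_s: 4.48
ee_pos: [442.9, -287.5, 100.8]
orientation: [[0.182, 0.983, -0.0], [0.983, -0.182, -0.0], [-0.0, -0.0, -1.0]]
ft_force: [-0.1, 0.0, -1.1]
grip_width: 12.7
gripper_force: 58.4
```

{"api": "drive_tool", "payload": {
  "deltas": [
    [0,0,0,0,0,-6.3],
    [0,0,0,0,0,-6.4],
    [0,0,0,0,0,0]
  ]
}}

```text
time_s: 4.73
ee_pos: [443.0, -287.5, 100.8]
orientation: [[-0.035, 0.999, -0.0], [0.999, 0.035, -0.0], [-0.0, -0.0, -1.0]]
ft_force: [0.1, 0.7, -0.4]
grip_width: 12.8
gripper_force: 58.4
```

```bash
python3 - <<'E'
from h import *
o=observe();R=o['orientation'];print(o['time_s'],o['q'].round(2),o['ee_pos'],R.round(4),o['ft_force'],o['grip_width'],np.degrees(np.arctan2(R[1,0],R[0,0])))
th=np.radians(91.9);dr=np.array([np.cos(th),np.sin(th)])
t=np.array([603.,157.])-190*dr-o['ee_pos'][:2]; print(t,'tool',R[:2,:2].T@t)
E
```

```text
4.7333 [-0.58  0.4  -0.16  1.01 -0.    0.96] [ 442.96120868 -287.48343165  100.75734628] [[-3.520e-02  9.994e-01 -2.000e-04]
 [ 9.994e-01  3.520e-02 -1.000e-04]
 [-1.000e-04 -2.000e-04 -1.000e+00]] [ 0.05050029  0.74571775 -0.35413788] 12.77300739721553 92.0194223932413
[166.33827521 254.58789062] tool [248.56830219 175.20620066]
```

{"api": "drive_tool", "payload": {
  "deltas": [
    [0.0248,0.0175,0,0,0,0],
    [0.0248,0.0175,0,0,0,0],
    [0.0248,0.0175,0,0,0,0],
    [0.0248,0.0175,0,0,0,0],
    [0.0248,0.0175,0,0,0,0],
    [0.0248,0.0175,0,0,0,0],
    [0.0248,0.0175,0,0,0,0],
    [0.0248,0.0175,0,0,0,0],
    [0.0248,0.0175,0,0,0,0],
    [0.0248,0.0175,0,0,0,0]
  ]
}}

```text
time_s: 5.57
ee_pos: [610.2, -32.5, 100.6]
orientation: [[-0.03, 1.0, -0.0], [1.0, 0.03, -0.0], [-0.0, -0.0, -1.0]]
ft_force: [-0.1, -0.3, -0.5]
grip_width: 13.3
gripper_force: 58.4
```

{"api": "drive_tool", "payload": {
  "deltas": [
    [0,0,0.015,0,0,0],
    [0,0,0.02,0,0,0],
    [0,0,0.015,0,0,0],
    [0,0,0,0,0,0],
    [0,0,0,0,0,0]
  ]
}}

```text
time_s: 5.98
ee_pos: [608.7, -33.8, 49.6]
orientation: [[-0.032, 0.999, -0.003], [0.999, 0.032, 0.0], [0.0, -0.003, -1.0]]
ft_force: [0.7, 0.3, -0.4]
grip_width: 13.2
gripper_force: 58.5
```

```bash
python3 - <<'E'
from h import *
o=observe();R=o['orientation'];print(o['time_s'],o['q'].round(2),o['ee_pos'],R.round(4),o['ft_force'],np.degrees(np.arctan2(R[1,0],R[0,0])))
im,d=snap('wrist'); save(im,'w2')
im,P,d=cloud('wrist'); hsv=cv2.cvtColor(im,cv2.COLOR_RGB2HSV)
# points in tool-aligned coordinates: along, across relative to TCP
D=(P[...,:2]-o['ee_pos'][:2])@R[:2,:2]
al,ac=D[...,0],D[...,1]
bl=(hsv[...,1]<80)&(abs(ac)<18)&(al>50)&(al<165)&(P[...,2]>20)&(P[...,2]<50)
for a in range(50,165,15):
    m=bl&(al>=a)&(al<a+15)
    if m.sum()>20: print(a,m.sum(),'across',np.percentile(ac[m],[2,98]).round(1),'z',np.median(P[m][:,2]).round(1))
t=(hsv[...,1]<80)&(abs(P[...,2]-8)<3)&(abs(ac)<60)&(al>-20)&(al<150)
for a in range(-20,150,15):
    m=t&(al>=a)&(al<a+15)
    if m.sum()>20: print('tab',a,m.sum(),np.percentile(ac[m],[1,99]).round(1),np.median(P[m][:,2]).round(1))
E
```

```text
5.9833 [-0.06  0.6   0.02  1.   -0.    1.48] [608.70501365 -33.76766012  49.59639387] [[-3.170e-02  9.995e-01 -2.800e-03]
 [ 9.995e-01  3.170e-02  1.000e-04]
 [ 2.000e-04 -2.800e-03 -1.000e+00]] [ 0.71055163  0.28624159 -0.44186154] 91.8186266329783
50 1862 across [-10.    9.3] z 41.0
65 2015 across [-10.2   9.1] z 39.4
80 2099 across [-10.4   8.9] z 37.9
95 2195 across [-10.5   8.4] z 36.4
110 2358 across [-10.7   8.5] z 34.7
125 29 across [-10.9   8.6] z 33.3
tab -20 580 [-40.2  38. ] 8.7
tab -5 2743 [-40.2  37.9] 8.8
tab 10 2900 [-40.1  38.5] 8.8
tab 25 2958 [-40.   38.2] 8.8
tab 40 3165 [-40.1  38.2] 8.8
tab 55 3446 [-40.1  38.1] 8.8
tab 70 3796 [-40.3  38.3] 8.8
tab 85 4117 [-40.   38.4] 8.8
tab 100 4470 [-40.   38.4] 8.8
tab 115 4771 [-39.9  38.5] 8.8
tab 130 849 [-40.   38.4] 8.8
```

View pics/w2.png

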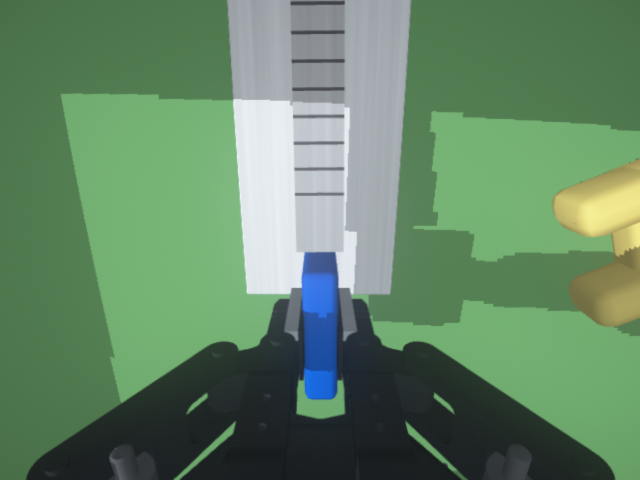

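The gauge hangs straight and level over the table, handle at (320,325), blade up along x≈320, table edges at 240 and 395. The blade is turned about 0.7° and about 1 mm off centre. I'll correct that and lower it.

{"api": "drive_tool", "payload": {
  "deltas": [
    [0,-0.001,0.008,0,0,0.7],
    [0,0,0.006,0,0,0],
    [0,0,0.003,0,0,0],
    [0,0,0,0,0,0]
  ]
}}

```text
time_s: 6.37
ee_pos: [608.1, -34.1, 32.6]
orientation: [[-0.021, 1.0, -0.001], [1.0, 0.021, 0.0], [0.0, -0.001, -1.0]]
ft_force: [-0.0, -0.2, -0.9]
grip_width: 13.2
gripper_force: 58.6
```

{"api": "drive_tool", "payload": {
  "deltas": [
    [0,0,0.001,0,0,0],
    [0,0,0.0005,0,0,0],
    [0,0,0,0,0,0],
    [0,0,0,0,0,0]
  ]
}}

```text
time_s: 6.7
ee_pos: [608.9, -34.0, 32.0]
orientation: [[-0.021, 1.0, 0.0], [1.0, 0.021, -0.0], [-0.0, 0.0, -1.0]]
ft_force: [-0.2, 0.2, -0.5]
grip_width: 13.3
gripper_force: 58.6
```

{"api": "drive_tool", "payload": {
  "deltas": [
    [0,0,0.001,0,0,0],
    [0,0,0,0,0,0],
    [0,0,0,0,0,0]
  ]
}}

```text
time_s: 6.95
ee_pos: [608.8, -33.9, 30.8]
orientation: [[-0.021, 1.0, -0.0], [1.0, 0.021, 0.0], [0.0, -0.0, -1.0]]
ft_force: [0.9, -0.3, -0.7]
grip_width: 12.8
gripper_force: 58.6
```

{"api": "drive_tool", "payload": {
  "deltas": [
    [0,0,0.0007,0,0,0],
    [0,0,0,0,0,0],
    [0,0,0,0,0,0]
  ]
}}

```text
time_s: 7.2
ee_pos: [608.9, -34.0, 30.2]
orientation: [[-0.021, 1.0, 0.0], [1.0, 0.021, 0.0], [0.0, 0.0, -1.0]]
ft_force: [-0.0, -1.1, -0.0]
grip_width: 13.1
gripper_force: 58.7
```

{"api": "drive_tool", "payload": {
  "deltas": [
    [0,0,0.0007,0,0,0],
    [0,0,0,0,0,0],
    [0,0,0,0,0,0]
  ]
}}

```text
time_s: 7.45
ee_pos: [608.9, -34.0, 29.9]
orientation: [[-0.021, 1.0, 0.001], [1.0, 0.021, 0.0], [0.0, 0.001, -1.0]]
ft_force: [-1.1, -0.1, 4.6]
grip_width: 13.3
gripper_force: 59.2
```

{"api": "drive_tool", "payload": {
  "deltas": [
    [0,0,0.0007,0,0,0],
    [0,0,0,0,0,0],
    [0,0,0,0,0,0]
  ]
}}

```text
time_s: 7.7
ee_pos: [609.0, -34.0, 29.9]
orientation: [[-0.021, 1.0, 0.001], [1.0, 0.021, 0.0], [-0.0, 0.001, -1.0]]
ft_force: [-2.4, -0.0, 8.3]
grip_width: 13.1
gripper_force: 59.9
```

{"api": "drive_tool", "payload": {
  "deltas": [
    [0,0,-0.0009,0,0,0],
    [0.002,0,0,0,0,0],
    [0.004,0,0,0,0,0],
    [0.004,0,0,0,0,0],
    [0,0,0,0,0,0]
  ]
}}

```text
time_s: 8.12
ee_pos: [609.1, -23.4, 30.0]
orientation: [[-0.022, 1.0, 0.001], [1.0, 0.022, -0.0], [-0.0, 0.001, -1.0]]
ft_force: [0.1, -2.1, 4.0]
grip_width: 13.3
gripper_force: 59.2
```

```bash
cat > al.py <<'E'
from h import *
o=observe();R=o['orientation'];print(o['time_s'],o['ee_pos'],o['ft_force'],np.degrees(np.arctan2(R[1,0],R[0,0])))
im,d=snap('wrist'); save(im,'w3')
im,P,d=cloud('wrist'); hsv=cv2.cvtColor(im,cv2.COLOR_RGB2HSV)
D=(P[...,:2]-o['ee_pos'][:2])@R[:2,:2]
al,ac=D[...,0],D[...,1]
A=[];B=[]
for a in range(45,135,6):
    s=(hsv[...,1]<80)&(al>=a)&(al<a+6)
    m=s&(abs(ac)<18)&(P[...,2]>8.8+0.65*(3+.1*(155-a))); t=s&(abs(P[...,2]-8.8)<2)&(abs(ac)<55)
    if m.sum()>60 and t.sum()>60: A.append((a+3,np.percentile(ac[m],[2,98]).mean(),np.median(P[m][:,2])));B.append((a+3,np.percentile(ac[t],[1,99]).mean()))
A=np.array(A);B=np.array(B)
print('blade',np.polyfit(A[:,0],A[:,1],1),'z',np.polyfit(A[:,0],A[:,2],1),'table',np.polyfit(B[:,0],B[:,1],1),len(A))
E
python3 al.py
```

```text
8.1167 [609.12019245 -23.41098942  29.96131694] [ 0.07797076 -2.07691411  4.00089619] 91.23748333248164
blade [-0.01149921  0.33577062] z [-0.10001048 27.30027247] table [-0.00590669 -1.93897042] 14
```

{"api": "drive_tool", "payload": {
  "deltas": [
    [0.002,-0.0015,0,0,0,0.3],
    [0.004,0,0,0,0,0],
    [0.004,-0.0001,0,0,0,0],
    [0.004,0,0,0,0,0],
    [0.004,-0.0001,0,0,0,0],
    [0.004,0,0,0,0,0],
    [0.004,-0.0001,0,0,0,0],
    [0.004,0,0,0,0,0],
    [0,0,0,0,0,0]
  ]
}}

```text
time_s: 8.92
ee_pos: [606.4, 6.6, 29.9]
orientation: [[-0.016, 1.0, 0.0], [1.0, 0.016, -0.0], [-0.0, 0.0, -1.0]]
ft_force: [-0.4, -2.3, 6.0]
grip_width: 13.3
gripper_force: 59.4
```

```bash
python3 al.py
```

```text
8.9167 [606.3556984    6.59488356  29.94264101] [-0.40486894 -2.30081284  5.96175052] 90.93554356801675
blade [-0.01261521  0.47549143] z [-0.09902394 27.20966536] table [-0.01177348 -0.01653587] 14
```

View pics/w3.png

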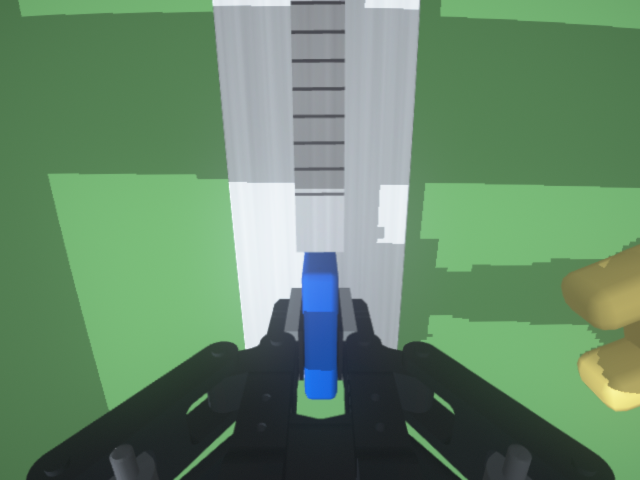

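The blade is centred and parallel to the table, drag is about 2 N free, and the tip is roughly 5 mm past the pin axis. I'll ease the press a little and advance in small steps, feeling the force.

{"api": "drive_tool", "payload": {
  "deltas": [
    [0.002,0,-0.0004,0,0,0],
    [0.002,0,0,0,0,0],
    [0.002,-0.0001,0,0,0,0],
    [0,0,0,0,0,0],
    [0,0,0,0,0,0]
  ]
}}

```text
time_s: 9.38
ee_pos: [605.9, 12.5, 29.9]
orientation: [[-0.016, 1.0, -0.0], [1.0, 0.016, 0.001], [0.001, -0.0, -1.0]]
ft_force: [-0.6, -1.2, 4.3]
grip_width: 13.2
gripper_force: 59.1
```

{"api": "drive_tool", "payload": {
  "deltas": [
    [0.001,0,0,0,0,0],
    [0.001,0,0,0,0,0],
    [0,0,0,0,0,0]
  ]
}}

```text
time_s: 9.63
ee_pos: [605.9, 14.0, 29.9]
orientation: [[-0.016, 1.0, -0.0], [1.0, 0.016, -0.0], [-0.0, -0.0, -1.0]]
ft_force: [-0.1, -2.2, 4.5]
grip_width: 13.1
gripper_force: 59.1
```

{"api": "drive_tool", "payload": {
  "deltas": [
    [0.001,0,0,0,0,0],
    [0.001,0,0,0,0,0],
    [0,0,0,0,0,0]
  ]
}}

```text
time_s: 9.88
ee_pos: [606.0, 16.2, 30.0]
orientation: [[-0.016, 1.0, -0.0], [1.0, 0.016, 0.0], [0.0, -0.0, -1.0]]
ft_force: [-0.4, -3.2, 3.6]
grip_width: 13.3
gripper_force: 59.1
```

{"api": "drive_tool", "payload": {
  "deltas": [
    [0.001,0,0,0,0,0],
    [0.0005,-0.0001,0,0,0,0],
    [0,0,0,0,0,0]
  ]
}}

```text
time_s: 10.13
ee_pos: [605.9, 17.7, 29.9]
orientation: [[-0.016, 1.0, 0.0], [1.0, 0.016, 0.0], [0.0, 0.0, -1.0]]
ft_force: [0.9, -1.5, 3.6]
grip_width: 12.8
gripper_force: 59.1
```

{"api": "drive_tool", "payload": {
  "deltas": [
    [0.001,0,0,0,0,0],
    [0.001,0,0,0,0,0],
    [0,0,0,0,0,0]
  ]
}}

```text
time_s: 10.38
ee_pos: [605.8, 19.8, 30.0]
orientation: [[-0.016, 1.0, -0.0], [1.0, 0.016, 0.0], [0.0, -0.0, -1.0]]
ft_force: [-0.1, -2.0, 2.5]
grip_width: 13.3
gripper_force: 59.1
```

{"api": "drive_tool", "payload": {
  "deltas": [
    [0.001,0,0,0,0,0],
    [0.0005,0,0,0,0,0],
    [0,0,0,0,0,0]
  ]
}}

```text
time_s: 10.63
ee_pos: [605.7, 21.2, 30.0]
orientation: [[-0.016, 1.0, -0.0], [1.0, 0.016, 0.0], [0.0, -0.0, -1.0]]
ft_force: [1.2, -2.7, 1.3]
grip_width: 12.7
gripper_force: 59.1
```

{"api": "drive_tool", "payload": {
  "deltas": [
    [0.001,0,0,0,0,0],
    [0.001,-0.0001,0,0,0,0],
    [0,0,0,0,0,0]
  ]
}}

```text
time_s: 10.88
ee_pos: [605.7, 23.3, 30.0]
orientation: [[-0.016, 1.0, -0.0], [1.0, 0.016, 0.0], [0.0, -0.0, -1.0]]
ft_force: [-0.7, -1.3, 2.4]
grip_width: 13.2
gripper_force: 59.0
```

{"api": "drive_tool", "payload": {
  "deltas": [
    [0.001,0,0,0,0,0],
    [0.0005,0,0,0,0,0],
    [0,0,0,0,0,0]
  ]
}}

```text
time_s: 11.13
ee_pos: [605.6, 24.7, 30.0]
orientation: [[-0.016, 1.0, -0.0], [1.0, 0.016, 0.0], [0.0, -0.0, -1.0]]
ft_force: [-0.5, -2.3, 2.5]
grip_width: 13.1
gripper_force: 59.0
```

{"api": "drive_tool", "payload": {
  "deltas": [
    [0.001,0,0,0,0,0],
    [0.001,0,0,0,0,0],
    [0,0,0,0,0,0]
  ]
}}

```text
time_s: 11.38
ee_pos: [605.6, 26.8, 29.9]
orientation: [[-0.016, 1.0, -0.0], [1.0, 0.016, 0.0], [0.0, -0.0, -1.0]]
ft_force: [-0.1, -1.4, 2.3]
grip_width: 13.1
gripper_force: 59.0
```

{"api": "drive_tool", "payload": {
  "deltas": [
    [0.001,0,0,0,0,0],
    [0.0005,-0.0001,0,0,0,0],
    [0,0,0,0,0,0]
  ]
}}

```text
time_s: 11.63
ee_pos: [605.5, 28.2, 29.9]
orientation: [[-0.016, 1.0, -0.0], [1.0, 0.016, 0.0], [0.0, -0.0, -1.0]]
ft_force: [0.4, -2.6, 2.4]
grip_width: 13.3
gripper_force: 59.0
```

{"api": "drive_tool", "payload": {
  "deltas": [
    [0.001,0,0,0,0,0],
    [0.001,0,0,0,0,0],
    [0,0,0,0,0,0]
  ]
}}

```text
time_s: 11.88
ee_pos: [605.4, 30.3, 29.9]
orientation: [[-0.016, 1.0, -0.0], [1.0, 0.016, 0.0], [0.0, -0.0, -1.0]]
ft_force: [0.5, -2.1, 2.1]
grip_width: 12.9
gripper_force: 59.0
```

{"api": "drive_tool", "payload": {
  "deltas": [
    [0.001,0,0,0,0,0],
    [0.0005,-0.0001,0,0,0,0],
    [0,0,0,0,0,0]
  ]
}}

```text
time_s: 12.13
ee_pos: [605.3, 31.7, 30.0]
orientation: [[-0.016, 1.0, -0.0], [1.0, 0.016, 0.0], [0.0, -0.0, -1.0]]
ft_force: [-0.2, -1.6, 1.7]
grip_width: 12.7
gripper_force: 59.0
```

{"api": "drive_tool", "payload": {
  "deltas": [
    [0.001,0,0,0,0,0],
    [0.001,0,0,0,0,0],
    [0,0,0,0,0,0]
  ]
}}

```text
time_s: 12.38
ee_pos: [605.3, 33.7, 30.0]
orientation: [[-0.016, 1.0, -0.0], [1.0, 0.016, 0.0], [0.0, -0.0, -1.0]]
ft_force: [0.4, -0.9, 1.5]
grip_width: 13.3
gripper_force: 59.0
```

{"api": "drive_tool", "payload": {
  "deltas": [
    [0.001,0,0,0,0,0],
    [0.0005,-0.0001,0,0,0,0],
    [0,0,0,0,0,0]
  ]
}}

```text
time_s: 12.63
ee_pos: [605.2, 35.2, 29.9]
orientation: [[-0.016, 1.0, -0.0], [1.0, 0.016, 0.0], [0.0, -0.0, -1.0]]
ft_force: [-0.3, -1.1, 1.9]
grip_width: 13.1
gripper_force: 59.0
```

{"api": "drive_tool", "payload": {
  "deltas": [
    [0.001,0,0,0,0,0],
    [0.001,0,0,0,0,0],
    [0,0,0,0,0,0]
  ]
}}

```text
time_s: 12.88
ee_pos: [605.1, 37.2, 30.0]
orientation: [[-0.016, 1.0, -0.0], [1.0, 0.016, 0.0], [0.0, -0.0, -1.0]]
ft_force: [0.5, -1.7, 1.5]
grip_width: 12.7
gripper_force: 59.0
```

{"api": "drive_tool", "payload": {
  "deltas": [
    [0.001,0,0,0,0,0],
    [0.0005,-0.0001,0,0,0,0],
    [0,0,0,0,0,0]
  ]
}}

```text
time_s: 13.13
ee_pos: [605.0, 38.7, 30.0]
orientation: [[-0.016, 1.0, -0.0], [1.0, 0.016, 0.0], [0.0, -0.0, -1.0]]
ft_force: [-0.0, -0.9, 0.6]
grip_width: 13.2
gripper_force: 58.9
```

{"api": "drive_tool", "payload": {
  "deltas": [
    [0.001,0,0.0003,0,0,0],
    [0.001,0,0,0,0,0],
    [0,0,0,0,0,0]
  ]
}}

```text
time_s: 13.38
ee_pos: [605.2, 40.5, 30.0]
orientation: [[-0.016, 1.0, 0.001], [1.0, 0.016, -0.0], [-0.0, 0.001, -1.0]]
ft_force: [-0.1, -2.8, 2.8]
grip_width: 12.8
gripper_force: 59.2
```

{"api": "drive_tool", "payload": {
  "deltas": [
    [0.001,0,0,0,0,0],
    [0.0005,-0.0001,0,0,0,0],
    [0,0,0,0,0,0]
  ]
}}

```text
time_s: 13.63
ee_pos: [605.2, 42.0, 29.9]
orientation: [[-0.016, 1.0, 0.001], [1.0, 0.016, -0.0], [-0.0, 0.001, -1.0]]
ft_force: [-0.1, -3.7, 3.3]
grip_width: 13.0
gripper_force: 59.2
```

{"api": "drive_tool", "payload": {
  "deltas": [
    [0.001,0,0,0,0,0],
    [0,0,0,0,0,0],
    [0,0,0,0,0,0]
  ]
}}

```text
time_s: 13.88
ee_pos: [605.1, 43.0, 30.0]
orientation: [[-0.016, 1.0, 0.001], [1.0, 0.016, -0.0], [-0.0, 0.001, -1.0]]
ft_force: [-0.2, -2.0, 4.3]
grip_width: 13.3
gripper_force: 59.3
```

{"api": "drive_tool", "payload": {
  "deltas": [
    [0,0,0,0,0,0]
  ]
}}

```text
time_s: 13.97
ee_pos: [605.1, 42.9, 30.0]
orientation: [[-0.016, 1.0, 0.001], [1.0, 0.016, -0.0], [-0.0, 0.001, -1.0]]
ft_force: [-0.9, -2.9, 5.3]
grip_width: 13.1
gripper_force: 59.3
```

{"api": "drive_tool", "payload": {
  "deltas": [
    [0.001,0,-0.0001,0,0,0],
    [0,0,0,0,0,0],
    [0,0,0,0,0,0]
  ]
}}

```text
time_s: 14.22
ee_pos: [605.0, 43.9, 29.9]
orientation: [[-0.016, 1.0, 0.0], [1.0, 0.016, -0.0], [-0.0, 0.0, -1.0]]
ft_force: [-0.0, -3.1, 4.6]
grip_width: 13.0
gripper_force: 59.3
```

{"api": "drive_tool", "payload": {
  "deltas": [
    [0.001,0,0,0,0,0],
    [0,0,0,0,0,0],
    [0,0,0,0,0,0]
  ]
}}

```text
time_s: 14.47
ee_pos: [605.0, 44.9, 30.0]
orientation: [[-0.016, 1.0, 0.0], [1.0, 0.016, -0.0], [-0.0, 0.0, -1.0]]
ft_force: [0.3, -4.1, 5.2]
grip_width: 13.3
gripper_force: 59.3
```

{"api": "drive_tool", "payload": {
  "deltas": [
    [0.0007,0,0,0,0,0],
    [0,0,0,0,0,0],
    [0,0,0,0,0,0]
  ]
}}

```text
time_s: 14.72
ee_pos: [605.0, 45.4, 29.9]
orientation: [[-0.016, 1.0, 0.0], [1.0, 0.016, -0.001], [-0.001, 0.0, -1.0]]
ft_force: [0.4, -4.1, 5.5]
grip_width: 13.0
gripper_force: 59.3
```

{"api": "drive_tool", "payload": {
  "deltas": [
    [0.0007,0,0,0,0,0],
    [0,0,0,0,0,0],
    [0,0,0,0,0,0]
  ]
}}

```text
time_s: 14.97
ee_pos: [604.9, 45.7, 29.9]
orientation: [[-0.015, 1.0, 0.0], [1.0, 0.015, -0.001], [-0.001, 0.0, -1.0]]
ft_force: [0.7, -4.8, 4.8]
grip_width: 13.2
gripper_force: 59.4
```

{"api": "drive_tool", "payload": {
  "deltas": [
    [0.0007,0,-0.0002,0,0,0],
    [0,0,0,0,0,0],
    [0,0,0,0,0,0]
  ]
}}

```text
time_s: 15.22
ee_pos: [604.8, 46.1, 29.9]
orientation: [[-0.015, 1.0, 0.0], [1.0, 0.015, -0.002], [-0.002, -0.0, -1.0]]
ft_force: [-0.3, -6.6, 5.2]
grip_width: 13.0
gripper_force: 59.3
```

{"api": "drive_tool", "payload": {
  "deltas": [
    [0.0005,0,0,0,0,0],
    [0,0,0,0,0,0],
    [0,0,0,0,0,0]
  ]
}}

```text
time_s: 15.47
ee_pos: [604.8, 46.2, 29.9]
orientation: [[-0.015, 1.0, -0.0], [1.0, 0.015, -0.003], [-0.003, -0.0, -1.0]]
ft_force: [0.0, -7.1, 4.3]
grip_width: 13.2
gripper_force: 59.2
```

{"api": "drive_tool", "payload": {
  "deltas": [
    [0.0005,0,0,0,0,0],
    [0,0,0,0,0,0],
    [0,0,0,0,0,0]
  ]
}}

```text
time_s: 15.72
ee_pos: [604.8, 46.3, 29.9]
orientation: [[-0.015, 1.0, -0.0], [1.0, 0.015, -0.003], [-0.003, -0.0, -1.0]]
ft_force: [0.4, -8.8, 5.0]
grip_width: 13.1
gripper_force: 59.3
```

{"api": "drive_tool", "payload": {
  "deltas": [
    [0,0,0,0,0,0]
  ]
}}

```text
time_s: 15.8
ee_pos: [604.8, 46.3, 29.9]
orientation: [[-0.015, 1.0, -0.0], [1.0, 0.015, -0.003], [-0.003, -0.0, -1.0]]
ft_force: [0.8, -8.1, 4.8]
grip_width: 12.9
gripper_force: 59.3
```

{"api": "drive_tool", "payload": {
  "deltas": [
    [0,0,0,0,0,0]
  ]
}}

```text
time_s: 15.88
ee_pos: [604.8, 46.3, 29.9]
orientation: [[-0.015, 1.0, -0.0], [1.0, 0.015, -0.003], [-0.003, -0.0, -1.0]]
ft_force: [0.7, -7.7, 4.7]
grip_width: 13.1
gripper_force: 59.3
```

Drag is about 8 N in total, roughly 6 N above free sliding, so this is a good nip. I'll relieve the stored push and release.

{"api": "drive_tool", "payload": {
  "deltas": [
    [-0.0005,0,-0.0003,0,0,0],
    [-0.0005,0,-0.0002,0,0,0],
    [0,0,0,0,0,0]
  ]
}}

```text
time_s: 16.13
ee_pos: [604.7, 46.4, 30.0]
orientation: [[-0.015, 1.0, -0.001], [1.0, 0.015, -0.001], [-0.001, -0.001, -1.0]]
ft_force: [1.3, -5.4, 1.4]
grip_width: 12.9
gripper_force: 58.8
```

{"api": "drive_tool", "payload": {
  "deltas": [
    [0,0,0,0,0,0],
    [0,0,0,0,0,0],
    [0,0,0,0,0,0],
    [0,0,0,0,0,0],
    [0,0,0,0,0,0]
  ],
  "grip": 150,
  "squeeze": 20
}}

```text
time_s: 16.55
ee_pos: [604.4, 47.6, 30.2]
orientation: [[-0.017, 1.0, -0.001], [1.0, 0.017, 0.001], [0.001, -0.001, -1.0]]
ft_force: [-0.2, 0.6, 0.6]
grip_width: 35.3
gripper_force: 0.0
```

{"api": "drive_tool", "payload": {
  "deltas": [
    [0,0,-0.01,0,0,0],
    [0,0,-0.02,0,0,0],
    [0,0,-0.03,0,0,0],
    [0,0,-0.035,0,0,0],
    [0,0,-0.035,0,0,0],
    [0,0,-0.03,0,0,0],
    [0,0,-0.01,0,0,0],
    [0,0,0,0,0,0]
  ]
}}

```text
time_s: 17.22
ee_pos: [607.0, 47.4, 205.4]
orientation: [[-0.016, 1.0, 0.009], [1.0, 0.016, 0.001], [0.001, 0.009, -1.0]]
ft_force: [0.4, -0.0, 0.3]
grip_width: 35.1
gripper_force: 0.0
```

```bash
python3 - <<'E'
from h import *
o=observe();print(o['time_s'],o['ee_pos'],o['ft_force'])
im,d=snap('wrist'); save(im,'w4')
im,P,d=cloud('wrist'); hsv=cv2.cvtColor(im,cv2.COLOR_RGB2HSV)
D=np.linalg.norm(P[...,:2]-[605,46],axis=-1)
bl=(hsv[...,0]>100)&(hsv[...,0]<130)&(hsv[...,1]>130)&(abs(P[...,2]-45)<4)&(D<60)
bl=cv2.morphologyEx(bl.astype(np.uint8),cv2.MORPH_OPEN,np.ones((3,3)))>0
p=P[bl];print(len(p),cv2.minAreaRect(p[:,:2].astype(np.float32)),np.median(p,0))
m=(abs(P[...,0]-P[bl][:,0].mean())<9)&(P[...,1]>90)&(P[...,1]<135)&(P[...,2]<40)&(d>0)&(hsv[...,1]<80)
q=P[m]; print('blade z fit',np.polyfit(q[:,1],q[:,2],1),len(q), 'expect slope -.1')
E
```

```text
17.2167 [607.02115578  47.36088558 205.37087232] [ 0.4052614  -0.01720122  0.28626729]
898 ((604.08349609375, 46.319786071777344), (12.135462760925293, 57.65361785888672), 0.9858566522598267) [604.30608506  47.70658     44.59783698]
blade z fit [-0.10127419 32.01708963] 1044 expect slope -.1
```

View pics/w4.png

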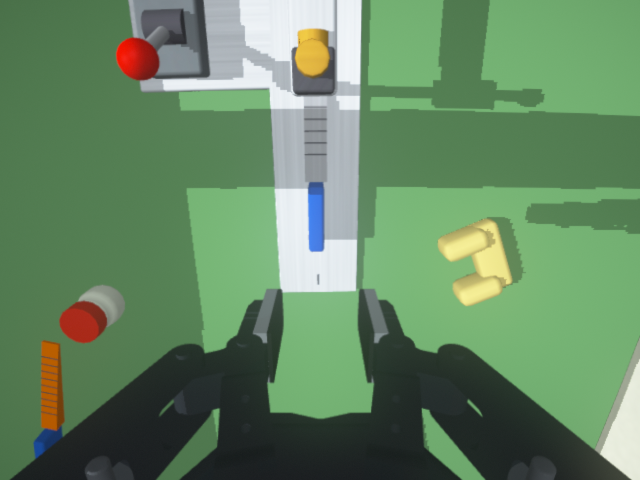

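The gauge stays flat under the pin, with its handle at (316,215), blade at (316,145) and pin at (312,55). The lever ball is at (138,58). Now the lever, with fingers closed.

{"api": "drive_tool", "payload": {
  "deltas": [
    [0.008,-0.0115,0,0,0,0],
    [0.008,-0.0115,0,0,0,0],
    [0.008,-0.0115,0,0,0,0],
    [0.008,-0.0115,0,0,0,0],
    [0.008,-0.0115,0,0,0,0],
    [0.008,-0.0115,0,0,0,0],
    [0.008,-0.0115,0,0,0,0],
    [0.008,-0.0115,0,0,0,0],
    [0.008,-0.0115,0,0,0,0],
    [0.006,-0.0115,0,0,0,0]
  ],
  "grip": 255,
  "squeeze": 20
}}

```text
time_s: 18.1
ee_pos: [486.3, 123.4, 197.8]
orientation: [[-0.016, 1.0, -0.005], [1.0, 0.016, -0.001], [-0.001, -0.005, -1.0]]
ft_force: [-0.2, -0.3, 0.4]
grip_width: -0.2
gripper_force: 0.0
```

{"api": "drive_tool", "payload": {
  "deltas": [
    [0,0,0.015,0,0,0],
    [0,0,0.025,0,0,0],
    [0,0,0.025,0,0,0],
    [0,0,0.025,0,0,0],
    [0,0,0.02,0,0,0],
    [0,0,0.01,0,0,0],
    [0,0,0,0,0,0]
  ]
}}

```text
time_s: 18.68
ee_pos: [484.9, 122.4, 76.4]
orientation: [[-0.016, 1.0, -0.009], [1.0, 0.016, -0.002], [-0.002, -0.009, -1.0]]
ft_force: [-0.5, 0.1, -0.6]
grip_width: -0.0
gripper_force: 0.0
```

{"api": "drive_tool", "payload": {
  "deltas": [
    [0.006,0.002,-0.005,0,0,0],
    [0.007,0,0,0,0,0],
    [0.007,0,0,0,0,0],
    [0.007,0,0,0,0,0],
    [0.007,0,0,0,0,0],
    [0.007,0,0,0,0,0],
    [0.007,0,0,0,0,0],
    [0.007,0,0,0,0,0],
    [0.007,0,0,0,0,0]
  ]
}}

```text
time_s: 19.43
ee_pos: [489.4, 186.2, 85.5]
orientation: [[-0.016, 1.0, -0.0], [1.0, 0.016, 0.0], [0.0, -0.0, -1.0]]
ft_force: [-0.1, -1.5, 0.2]
grip_width: -0.0
gripper_force: 0.6
```

{"api": "drive_tool", "payload": {
  "deltas": [
    [0.004,0,0,0,0,0],
    [0.003,0,0,0,0,0],
    [0,0,0,0,0,0]
  ]
}}

```text
time_s: 19.68
ee_pos: [489.3, 193.1, 85.2]
orientation: [[-0.017, 1.0, -0.0], [1.0, 0.017, 0.0], [0.0, -0.0, -1.0]]
ft_force: [0.5, -0.5, -0.2]
grip_width: -0.2
gripper_force: 0.0
```

{"api": "drive_tool", "payload": {
  "deltas": [
    [0.003,0,0,0,0,0],
    [0.002,0,0,0,0,0],
    [0,0,0,0,0,0]
  ]
}}

```text
time_s: 19.93
ee_pos: [489.3, 197.4, 85.3]
orientation: [[-0.016, 1.0, -0.001], [1.0, 0.016, -0.0], [-0.0, -0.001, -1.0]]
ft_force: [0.1, -0.0, 0.4]
grip_width: 0.1
gripper_force: 0.1
```

{"api": "drive_tool", "payload": {
  "deltas": [
    [0.003,0,0,0,0,0],
    [0.003,0,0,0,0,0],
    [0,0,0,0,0,0]
  ]
}}

```text
time_s: 20.18
ee_pos: [489.3, 203.6, 85.5]
orientation: [[-0.016, 1.0, -0.0], [1.0, 0.016, 0.0], [0.0, -0.0, -1.0]]
ft_force: [-0.1, -0.3, 0.4]
grip_width: -0.1
gripper_force: 0.2
```

{"api": "drive_tool", "payload": {
  "deltas": [
    [0.002,0,0,0,0,0],
    [0.002,0,0,0,0,0],
    [0,0,0,0,0,0]
  ]
}}

```text
time_s: 20.43
ee_pos: [489.2, 205.8, 85.4]
orientation: [[-0.015, 1.0, 0.0], [1.0, 0.015, -0.004], [-0.004, 0.0, -1.0]]
ft_force: [-0.0, -6.2, 0.1]
grip_width: 0.1
gripper_force: 3.0
```

```bash
python3 - <<'E'
from h import *
from scipy.optimize import least_squares
snap('scene'); im,P,d=cloud('scene'); hsv=cv2.cvtColor(im,cv2.COLOR_RGB2HSV)
m=((hsv[...,0]<8)|(hsv[...,0]>172))&(hsv[...,1]>130)&(np.linalg.norm(P-[488,200,90],axis=-1)<60)
p=P[m]; print(observe()['ft_force'],observe()['ee_pos'],len(p))
if len(p)>8: print(np.median(p,0),least_squares(lambda c:np.linalg.norm(p-c,axis=1)-13,np.median(p,0)-[10,0,5],loss='soft_l1').x)
save(cv2.resize(im[190:330,300:520],None,fx=3.6,fy=3.6),'s2')
E
```

```text
[ 0.08423027 -5.77283215 -0.02580083] [489.19990339 205.76115369  85.37962365] 68
[495.42903872 225.15402633  91.31188301] [484.82464538 226.23135893  89.39400152]
```

View pics/s2.png

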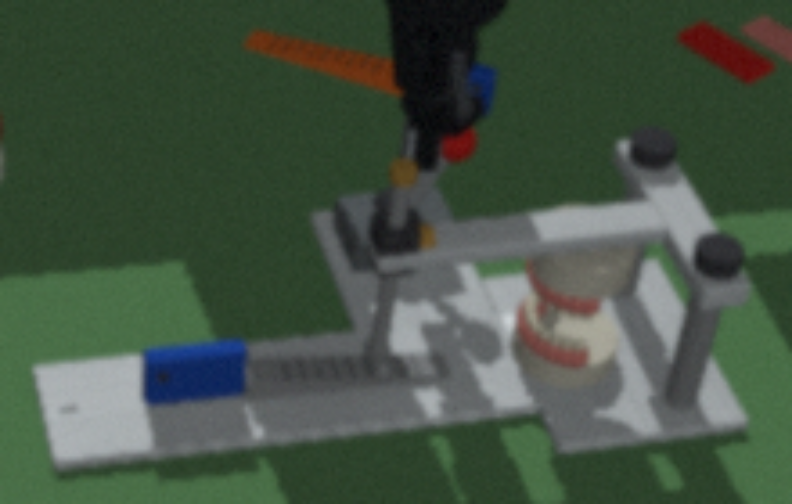

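The picture shows the lever's ball pushed over to (458,140) and the gauge nipped under the pin at (380,370). The force has risen, so I'll confirm the stop with a small push and then withdraw.

{"api": "drive_tool", "payload": {
  "deltas": [
    [0.001,0,0,0,0,0],
    [0.001,0,0,0,0,0],
    [0,0,0,0,0,0]
  ]
}}

```text
time_s: 20.73
ee_pos: [489.2, 206.0, 85.4]
orientation: [[-0.014, 1.0, 0.0], [1.0, 0.014, -0.007], [-0.007, 0.0, -1.0]]
ft_force: [1.3, -10.4, 1.2]
grip_width: 0.0
gripper_force: 5.3
```

{"api": "drive_tool", "payload": {
  "deltas": [
    [-0.01,0,0,0,0,0],
    [-0.02,0,0,0,0,0],
    [-0.02,0,-0.01,0,0,0],
    [0,0,-0.03,0,0,0],
    [0,0,-0.04,0,0,0],
    [0,0,-0.04,0,0,0],
    [-0.03,-0.02,-0.03,0,0,0],
    [-0.04,-0.03,0,0,0,0],
    [-0.04,-0.03,0,0,0,0],
    [0,0,0,0,0,0]
  ]
}}

```text
time_s: 21.57
ee_pos: [419.0, 61.2, 232.5]
orientation: [[-0.012, 1.0, -0.003], [1.0, 0.012, -0.001], [-0.001, -0.003, -1.0]]
ft_force: [-0.9, 0.0, -0.6]
grip_width: 0.2
gripper_force: 0.0
```

```bash
python3 - <<'E'
from h import *
from scipy.optimize import least_squares
snap('top'); im,P,d=cloud('top'); hsv=cv2.cvtColor(im,cv2.COLOR_RGB2HSV)
m=((hsv[...,0]<8)|(hsv[...,0]>172))&(hsv[...,1]>150)&(np.linalg.norm(P-[488,215,90],axis=-1)<60)
p=P[m]; print(observe()['ee_pos'],len(p))
if len(p)>8: 
  c=least_squares(lambda c:np.linalg.norm(p-c,axis=1)-13,np.median(p,0)-[0,0,8],loss='soft_l1').x; print(c,'angle',np.arctan2(c[1]-198,c[2]-30)+.497)
m=(hsv[...,0]>100)&(hsv[...,0]<130)&(hsv[...,1]>150)&(abs(P[...,2]-44)<4)&(np.linalg.norm(P[...,:2]-[604,46],axis=-1)<50)
print(m.sum(),cv2.minAreaRect(P[m][:,:2].astype(np.float32)))
save(im,'t2')
E
```

```text
[421.52413628  63.01794844 232.75472075] 0
171 ((604.8395385742188, 44.26536560058594), (11.772809982299805, 54.20323944091797), 0.07278096675872803)
```

View pics/t2.png

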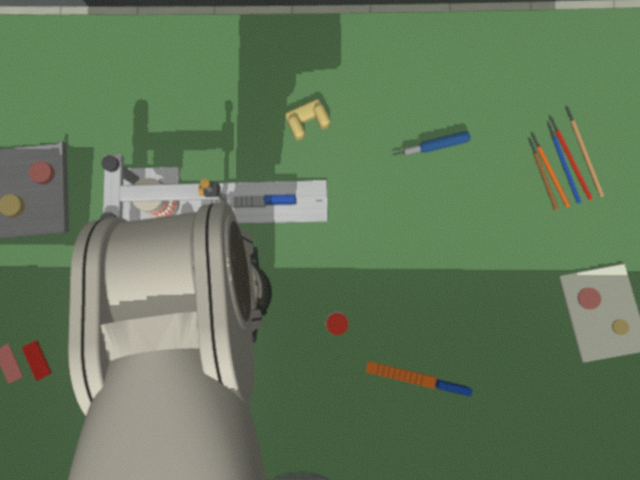

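The top view shows the gauge nipped at (265,200). Everything else is untouched, and the arm hides the lever. I'll do one numeric check from the scene camera, then hand in.

```bash
python3 - <<'E'
from h import *
from scipy.optimize import least_squares
snap('scene'); im,P,d=cloud('scene'); hsv=cv2.cvtColor(im,cv2.COLOR_RGB2HSV)
m=((hsv[...,0]<8)|(hsv[...,0]>172))&(hsv[...,1]>130)&(np.linalg.norm(P-[488,210,90],axis=-1)<60)
p=P[m]; c=least_squares(lambda c:np.linalg.norm(p-c,axis=1)-13,np.median(p,0)-[10,0,5],loss='soft_l1').x; a=np.arctan2(c[1]-198,c[2]-30)+.497
print(len(p),c,a)
if a>.9: print(sign_off())
E
```

```text
97 [485.21774002 227.94454619  86.32755703] 0.9856181810022147
the job is handed in; nothing more can be done
None
```

The job is handed in: the steel gauge is nipped flat under the pin at about 6 N above free sliding, then the red lever was pushed to its stop (about 0.99 rad by camera), and nothing else was moved.

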